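Laundry bottles back on their own drip trays

TASK

The four laundry containers have been put back on each other's drip trays: move them so that each one stands upright and flat in the tray of its own cap colour (pink, blue, green, yellow). The empty grey tray is the free spot to park one on while you swap, and it ends up empty again. Do not tip any container over, leave the soap pump where it stands, and let go of everything at the end.

Things in the scene. Friction and masses are not known exactly. Their poses are not given: they have to be found in the camera images.
- bottle_pink: Pink fabric-softener bottle, 140 mm tall: round pale pink body 56 mm across, 85 mm high, a shoulder tapering to a 28 mm neck, and on top a strong pink round cap 36 mm across and 30 mm high (from 110 to 140 mm). 0.2 to 0.42 kg. Loose; may start at any yaw. Origin: centre of the underside; z points up along its axis.
- bottle_blue: Flat white detergent bottle with blue label, 130 mm tall: body 36 x 50 mm (x, y) and 88 mm high, 26 mm neck, and on top a blue round cap 34 mm across and 30 mm high (from 100 to 130 mm). 0.17 to 0.35 kg. Loose; may start at any yaw; fits its tray at any yaw. Origin: centre of the underside; z points up along its axis.
- bottle_green: White stain-remover jar with green band, 105 mm tall: round body 56 mm across, 82 mm high, and on top a green round lid 54 mm across and 24 mm high (from 81 to 105 mm). 0.22 to 0.45 kg. Loose. Origin: centre of the underside; z points up along its axis.
- bottle_yellow: Slim metal starch can with yellow band, 150 mm tall: round body 50 mm across, 108 mm high, short shoulder, and on top a yellow round cap 40 mm across and 35 mm high (from 115 to 150 mm). 0.18 to 0.36 kg. Loose. Origin: centre of the underside; z points up along its axis.
- tray_pink: Round pink drip tray, fixed to the counter: 90 mm across, floor 4 mm thick, rim 10 mm high with a 4 mm wall, so 82 mm clear inside. Origin: centre of the underside, on the counter, z up; the bottle stands on the floor 4 mm above it. Home of the pink-capped container; at the start one of the other containers stands in it.
- tray_blue: Round blue drip tray, fixed to the counter: 90 mm across, floor 4 mm thick, rim 10 mm high with a 4 mm wall, so 82 mm clear inside. Origin: centre of the underside, on the counter, z up; the bottle stands on the floor 4 mm above it. Home of the blue-capped container; at the start one of the other containers stands in it.
- tray_green: Round green drip tray, fixed to the counter: 90 mm across, floor 4 mm thick, rim 10 mm high with a 4 mm wall, so 82 mm clear inside. Origin: centre of the underside, on the counter, z up; the bottle stands on the floor 4 mm above it. Home of the green-capped container; at the start one of the other containers stands in it.
- tray_yellow: Round yellow drip tray, fixed to the counter: 90 mm across, floor 4 mm thick, rim 10 mm high with a 4 mm wall, so 82 mm clear inside. Origin: centre of the underside, on the counter, z up; the bottle stands on the floor 4 mm above it. Home of the yellow-capped container; at the start one of the other containers stands in it.
- tray_grey: Round dark grey drip tray, fixed to the counter: 90 mm across, floor 4 mm thick, rim 10 mm high with a 4 mm wall, so 82 mm clear inside. Origin: centre of the underside, on the counter, z up; the bottle stands on the floor 4 mm above it. Empty at the start; the free spot for parking; belongs to no container.
- soap_pump: Bystander: brown-grey soap dispenser 64 mm across and 110 mm high with a steel pump and spout on top, 174 mm in all, 0.4 kg, loose, standing at one side of the trays. Origin: centre of the underside. To be left alone.
Not all that is in view belongs to the job. There is more than one size of the tray_yellow; the one meant has the size given above.

How it is judged:
By the outcome, as a careful person would: the job done as asked, in the order asked, and still so for the second after the job is handed in, with the robot touching nothing.
It also fails if it takes over 136 s, if anything falls off the work surface, if the arm or the gripper's body presses on something with over 40 N, if the wrist force passes 120 N, or if a joint passes its speed limit or range.

ROBOT

A 7-joint arm with a two-finger parallel gripper is mounted at the origin on the work surface. World frame = base frame: x ahead of the robot, y to its left, z up, the work surface at z = 0. Lengths are in m, angles in rad, forces in N, time in s.
With the tool pointing down it reaches from about 0.4 to 0.875 m from the base axis. Payload 19.3 kg.
Tool frame: the origin (TCP) lies at the very end of the fingers, on their centre line; the grasp point (between the pads) lies 19 mm behind it; z points along the fingers, y is the line along which they close (so a half turn about z gives the same grasp; the last joint's range is limited). The gripper opens to 85 mm and grips with 20 to 120 N. Pads are 22 mm wide; open, the fingers measure 114 mm over their backs; the gripper's body (76 mm by 85 mm) begins 54 mm behind the grasp point. The pads swing forward as they close: fully open they stand 13 mm farther back than shut.
Start: joints at [-1.388, 0.521, -0.036, 1.599, 0.021, 1.021, -0.113], TCP at [0.156, 0.605, 0.231] pointing down, gripper open.
Joint ranges: [-2.91, 2.91], [-0.3, 2.13], [-1.5, 1.42], [0.17, 2.43], [-1.26, 4.41], [0.16, 1.93], [-2.52, 2.52]. Speed limits (rad/s): [1.89, 1.89, 2.39, 2.39, 3.01, 3.01, 3.01].

INTERFACE

Orientations are given as [roll, pitch, yaw] about the fixed x, y, z axes, in that order (R = Rz(yaw) Ry(pitch) Rx(roll)).
In Python, from workcell import monitor, viewer, bot gives the robot as it stands.
- The arm moves only by the tool move_arm, never from a script. Its arguments are lists of equal length, an entry for each row: "gripper": the opening, from 0 (shut) to 1 (fully open); "linear": the shift along the tool's x, y, z in cm, a list of three; "twist": the turn about the tool's z in degrees. A call has 1 to 8 rows; each row shifts and turns the commanded pose from where the row before left it, along the tool's axes as they then stand; what a row does not reach is not made up. A row lasts 1/10 s, in which the tool goes at most 50 mm and 8.59 degrees, less where a joint would pass 70% of its speed; a pose out of reach is approached as far as the arm can. A call with a gripper value outside its range is refused whole. The fingers move at their own pace and stop on an object; "squeeze" is the grip in N (left out, the last holds). Time passes only in rows, so rows that do not move let the fingers close. It gives the time, the measured TCP pose, the force, the opening and the grip force at its end, in the units of the state.
- monitor.observe(): the state, without advancing time (a new reading comes with each control period).
- viewer.grab_frame(name): name is "scene" or "top"; returns a dict with "img" (420x560x3 uint8, red, green, blue), "K" (3x3 intrinsics, pixels), "eye" and "rotation" of the camera in the world. Camera axes: x right, y up, looking along -z (the intrinsics and any distortion apply to the point x, -y, -z); pixel columns grow to the right and rows downward; lengths in m; the calibration is good to about 2 mm. A picture is of the moment at which its call begins. There is no depth.
- bot.job_done(): hands the job in; it is judged then, once.
The state is a dict: "clock": time; "qpos": joint angles; "qd": joint speeds; "joint_efforts": joint torques, N m; "position": TCP position; "tool_rot": TCP orientation; "force": force on the tool from outside, world axes, zero at the start; "moment": the same for the moment, N m; "grip_width": finger opening in m; "finger_force": force on a finger pad.
Only numpy, scipy, OpenCV 4.12 (cv2) and the standard library are available. Lean on these libraries where they do the work, as an engineer would, in place of code of your own. Each camera call takes 0.05 s, during which the arm holds its last target. There are 200 camera calls.

## Working session

There is one attempt and no reset: what is moved stays moved. The work goes in short steps, Python scripts to look and compute and a tool call to move; the robot and the scene stay as the last step left them, time stands still between calls to the robot, and variables do not carry over. Pictures are saved under pics/ and viewed, at most 14 in all, crops included, and the job is handed in when it is done.

Besides the shell and the picture viewer there is one more tool, called after "Emit:" as a command line: name --pt "numbers of a row" for each row, then --argument value for the rest. move_arm: Moves the arm, as the interface text tells. Its arguments: {"type":"object","properties":{"gripper":{"type":"array"},"linear":{"type":"array"},"twist":{"type":"array"},"squeeze":{"type":"number"}},"required":["gripper","linear","twist"]}

```bash
mkdir -p pics; python3 - <<'E'
from workcell import monitor, viewer, bot
import cv2
s=monitor.observe()
for k in("clock","position","tool_rot","force","grip_width"):print(k,s[k])
for n in("scene","top"):
    f=viewer.grab_frame(n); cv2.imwrite(f"pics/{n}0.png",f["img"][:,:,::-1]); print({k:v for k,v in f.items() if k!="img"})
E
```

```text
clock 0.0
position [0.15626835 0.60480063 0.23073901]
tool_rot [-3.14048356e+00  1.11289492e-04  2.88884743e+00]
force [0.15429903 0.22083564 0.29394276]
grip_width 0.0856514529591983
{'K': array([[396.9810321 ,   0.        , 280.35516218],
       [  0.        , 396.9810321 , 214.22591361],
       [  0.        ,   0.        ,   1.        ]]), 'eye': array([1.05970811, 0.24606814, 0.95653949]), 'rotation': array([0.55704835, 0.00635761, 1.97139417])}
{'K': array([[479.95634956,   0.        , 275.97254217],
       [  0.        , 479.95634956, 201.58461593],
       [  0.        ,   0.        ,   1.        ]]), 'eye': array([ 0.29188952, -0.00443554,  1.1666764 ]), 'rotation': array([ 0.2068524 , -0.00254182, -1.54904434])}
```

View pics/scene0.png

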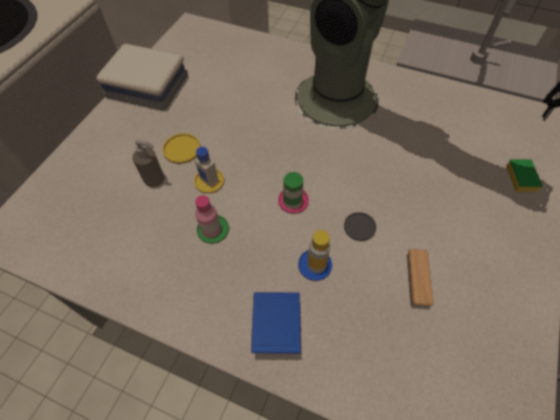

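View pics/top0.png

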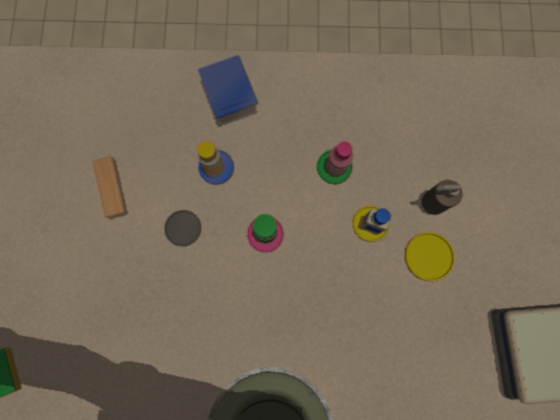

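The top view shows the jar (265,228) on the pink tray, the yellow can (207,152) on blue, pink (342,153) on green and blue (381,216) on the small yellow tray. The grey tray at (183,228) is empty and the tray at (430,257) is the large decoy.

```bash
cat > h.py <<'E'
import cv2, numpy as np
from scipy.spatial.transform import Rotation as R
from workcell import monitor, viewer
HUE=dict(pink=(160,178),blue=(105,125),green=(50,80),yellow=(22,34))
def ray(f,uv):
    K=f["K"]; d=np.array([(uv[0]-K[0,2])/K[0,0],-(uv[1]-K[1,2])/K[1,1],-1])
    return np.array(f["eye"]),R.from_euler('xyz',f["rotation"]).as_matrix()@d
def plane(f,uv,z):
    e,d=ray(f,uv); return (e+d*(z-e[2])/d[2])[:2]
def proj(f,p):
    c=R.from_euler('xyz',f["rotation"]).as_matrix().T@(np.array(p)-f["eye"]); K=f["K"]
    return np.array([K[0,0]*c[0]/-c[2]+K[0,2],K[1,1]*-c[1]/-c[2]+K[1,2]])
def tri(f1,u1,f2,u2):
    (a,d),(b,e)=ray(f1,u1),ray(f2,u2)
    t=np.linalg.lstsq(np.c_[d,-e],b-a,rcond=None)[0]; p,q=a+d*t[0],b+e*t[1]
    return (p+q)/2,np.linalg.norm(p-q)
def mask(f,col,smin=130):
    h=cv2.cvtColor(f["img"],cv2.COLOR_RGB2HSV); lo,hi=HUE[col]
    return cv2.inRange(h,(lo,smin,50),(hi,255,255))
def blobs(m,amin=25):
    n,l,s,c=cv2.connectedComponentsWithStats(m)
    return [(s[i].tolist(),c[i].round(1).tolist()) for i in range(1,n) if s[i][4]>amin]
E
python3 - <<'E'
from h import *
F={n:viewer.grab_frame(n) for n in("scene","top")}
h=cv2.cvtColor(F["top"]["img"],cv2.COLOR_RGB2HSV)
for u,v in((265,222),(342,150),(381,214),(207,150),(183,228),(265,248),(335,180),(360,235),(225,175)):print((u,v),h[v,u])
for n,f in F.items():
    for c in HUE: print(n,c,*blobs(mask(f,c)),sep='\n  ')
E
```

```text
(265, 222) [ 64 163 105]
(342, 150) [169 166 140]
(381, 214) [108 185 120]
(207, 150) [ 26 233 138]
(183, 228) [15 42 73]
(265, 248) [169 149 140]
(335, 180) [ 65 173 100]
(360, 235) [ 27 238 135]
(225, 175) [111 148 114]
scene
  pink
  ([279, 192, 29, 21, 201], [294.0, 203.9])
  ([196, 196, 13, 16, 164], [202.4, 203.2])
scene
  blue
  ([197, 148, 10, 8, 64], [201.7, 151.6])
  ([299, 252, 32, 28, 320], [311.8, 268.8])
  ([253, 293, 47, 60, 2664], [276.1, 323.1])
scene
  green
  ([511, 160, 30, 26, 512], [525.3, 173.0])
  ([286, 174, 15, 13, 156], [293.4, 179.9])
scene
  yellow
  ([164, 134, 35, 28, 672], [180.9, 148.2])
  ([508, 163, 32, 28, 137], [519.5, 180.4])
  ([195, 172, 28, 20, 197], [207.6, 184.3])
  ([313, 231, 16, 15, 186], [320.7, 237.7])
top
  pink
  ([335, 142, 17, 18, 228], [343.2, 150.3])
  ([248, 221, 35, 31, 420], [265.0, 239.9])
top
  blue
  ([215, 78, 36, 39, 707], [233.8, 98.3])
  ([216, 161, 17, 22, 159], [225.8, 173.0])
  ([199, 164, 10, 17, 53], [202.8, 172.9])
  ([375, 209, 15, 15, 168], [382.0, 216.0])
top
  green
  ([318, 151, 34, 33, 349], [330.0, 171.1])
  ([254, 215, 22, 23, 402], [264.5, 225.9])
  ([0, 350, 16, 47, 424], [4.7, 376.1])
top
  yellow
  ([198, 141, 18, 18, 246], [206.2, 149.4])
  ([353, 205, 36, 37, 499], [366.1, 225.3])
  ([405, 232, 50, 49, 1915], [429.8, 256.2])
  ([5, 348, 15, 42, 193], [12.6, 368.4])
```

```bash
cat > m.py <<'E'
from h import *
from scipy.optimize import least_squares
F={n:viewer.grab_frame(n) for n in("scene","top")}
CAP=dict(pink=("pink",.129),blue=("blue",.119),green=("green",.097),yellow=("yellow",.1365))
def hullpts(m): return cv2.convexHull(cv2.findNonZero(m))[:,0]
def circ(f,pts,z,r):
    P=np.array([plane(f,p,z) for p in pts]); c0=P.mean(0)
    g=least_squares(lambda c:np.hypot(*(P-c[:2]).T)-r,c0,loss='soft_l1',f_scale=.003)
    return g.x.round(4),np.abs(g.fun).mean().round(4)
def caps(seeds):
  for n,(ut,us) in seeds.items():
    z=CAP[n][1]; r=[]
    for f,u in((F["top"],ut),(F["scene"],us)):
        w=np.zeros((420,560),np.uint8); cv2.circle(w,u,14,255,-1)
        m=mask(f,n,110)&w; nn,l,s,c=cv2.connectedComponentsWithStats(m); m=(l==1+np.argmax(s[1:,4])).astype(np.uint8)
        M=cv2.moments(hullpts(m)); r.append((M['m10']/M['m00'],M['m01']/M['m00']))
    p,e=tri(F["top"],r[0],F["scene"],r[1])
    print(n,plane(F["top"],r[0],z).round(4),plane(F["scene"],r[1],z).round(4),p.round(4),e.round(4))
E
python3 - <<'E'
from m import *
caps(dict(pink=((343,150),(203,203)),blue=((382,216),(202,152)),green=((264,226),(293,180)),yellow=((206,149),(321,238))))
h=cv2.cvtColor(F["top"]["img"],cv2.COLOR_RGB2HSV)
for n,c,ex in(("pink",(265,234),(265,226)),("blue",(216,167),(206,149)),("green",(335,167),(343,150)),("yellow",(371,223),(382,216)),("grey",(183,228),(0,0))):
    w=np.zeros((420,560),np.uint8); cv2.circle(w,c,22,255,-1)
    m=(cv2.inRange(h,(0,0,0),(179,90,95)) if n=="grey" else mask(F["top"],n,110))&w
    pts=hullpts(m)
    print("tray",n,circ(F["top"],pts,.01,.045),cv2.minEnclosingCircle(pts))
E
```

```text
pink [ 0.6302 -0.1516] [ 0.6341 -0.1505] [ 0.6317 -0.1524  0.1245] 0.0005
blue [ 0.4845 -0.2382] [ 0.4791 -0.2419] [ 0.4835 -0.2374  0.1256] 0.0014
green [0.4595 0.0223] [0.4585 0.0226] [0.4593 0.0225 0.098 ] 0.0006
yellow [0.6244 0.1568] [0.6147 0.1546] [0.6208 0.1554 0.1475] 0.0008
tray pink (array([0.4556, 0.023 ]), np.float64(0.0013)) ((265.07421875, 233.65234375), 18.12449073791504)
tray blue (array([0.6226, 0.1505]), np.float64(0.0026)) ((215.66494750976562, 166.680419921875), 16.99245834350586)
tray green (array([ 0.6295, -0.1469]), np.float64(0.0017)) ((334.1732177734375, 166.52755737304688), 17.181421279907227)
tray yellow (array([ 0.4865, -0.2349]), np.float64(0.0004)) ((371.0740661621094, 223.0370330810547), 18.519535064697266)
tray grey (array([0.4648, 0.2243]), np.float64(0.0005)) ((182.46435546875, 227.8960418701172), 18.50042724609375)
```

Emit:
move_arm --gripper '[1, 1]' --pt "0 0 0" --pt "0 0 0" --twist '[-7.25, -7.25]' --squeeze 60

```text
clock: 0.5
position: [0.1562, 0.6051, 0.2312]
tool_rot: [-3.141, 0.0, -3.136]
force: [0.3, 1.0, -0.6]
grip_width: 0.0853
finger_force: 0.0
```

Emit:
move_arm --gripper '[1, 1, 1, 1, 1, 1, 1, 1]' --pt "-2 -4 0" --pt "-2 -4 0" --pt "-2 -4 0" --pt "-2 -4 0" --pt "-2 -4 0" --pt "-2 -4 0" --pt "-2 -4 0" --pt "0 0 0" --twist '[0, 0, 0, 0, 0, 0, 0, 0]'

```text
clock: 1.3
position: [0.2987, 0.3205, 0.2315]
tool_rot: [-3.14, 0.001, 3.136]
force: [0.1, 1.3, 0.4]
grip_width: 0.0854
finger_force: 0.0
```

Emit:
move_arm --gripper '[1, 1, 1, 1, 1, 1, 1, 1]' --pt "-2 -4 0" --pt "-2 -4 0" --pt "-2 -4 0" --pt "-2 -4 0" --pt "-2 -4 0" --pt "-2 -4 0" --pt "-2 -4 0" --pt "0 0 0" --twist '[0, 0, 0, 0, 0, 0, 0, 0]'

```text
clock: 2.1
position: [0.4382, 0.0406, 0.2315]
tool_rot: [-3.14, 0.001, 3.136]
force: [-0.4, 0.8, -0.1]
grip_width: 0.0854
finger_force: 0.0
```

Emit:
move_arm --gripper '[1, 1, 1, 1, 1, 1, 1, 1]' --pt "-2.1 -1.8 0" --pt "0 0 4" --pt "0 0 4" --pt "0 0 3" --pt "0 0 3" --pt "0 0 2" --pt "0 0 2" --pt "0 0 0" --twist '[0, 0, 0, 0, 0, 0, 0, 0]'

```text
clock: 2.9
position: [0.4564, 0.0275, 0.0495]
tool_rot: [-3.141, -0.003, -3.141]
force: [0.3, -0.6, 0.4]
grip_width: 0.0856
finger_force: 0.0
```

Emit:
move_arm --gripper '[0, 0, 0, 0, 0, 0, 0, 0]' --pt "0 0 0" --pt "0 0 0" --pt "0 0 0" --pt "0 0 0" --pt "0 0 0" --pt "0 0 0" --pt "0 0 0" --pt "0 0 0" --twist '[0, 0, 0, 0, 0, 0, 0, 0]' --squeeze 60

```text
clock: 3.7
position: [0.4583, 0.0272, 0.0526]
tool_rot: [3.141, 0.002, 3.141]
force: [-1.6, -2.4, 9.3]
grip_width: 0.055
finger_force: 57.3
```

Emit:
move_arm --gripper '[0, 0, 0, 0, 0, 0, 0, 0]' --pt "0 0 -1.5" --pt "0 0 -2" --pt "0 0 -1.5" --pt "-0.2 3 0" --pt "-0.2 4 0" --pt "-0.2 4 0" --pt "-0.2 4 0" --pt "0 3 0" --twist '[0, 0, 0, 0, 0, 0, 0, 0]'

```text
clock: 4.5
position: [0.4654, 0.2102, 0.1023]
tool_rot: [3.14, 0.001, -3.14]
force: [-0.1, -0.4, -2.7]
grip_width: 0.0544
finger_force: 61.0
```

Emit:
move_arm --gripper '[0, 0, 0, 0, 0, 0, 0, 0]' --pt "0 1.7 0" --pt "0 0 0" --pt "0 0 0" --pt "0 0 0" --pt "0 0 1" --pt "0 0 1" --pt "0 0 1" --pt "0 0 0" --twist '[0, 0, 0, 0, 0, 0, 0, 0]'

```text
clock: 5.3
position: [0.4647, 0.2235, 0.0696]
tool_rot: [-3.14, -0.002, 3.142]
force: [0.3, 0.1, -2.2]
grip_width: 0.0548
finger_force: 60.9
```

```bash
python3 - <<'E'
from workcell import viewer
import cv2,numpy as np
a=[cv2.resize(viewer.grab_frame(n)["img"][y:y+180,x:x+240,::-1],(400,300)) for n,x,y in(("scene",180,110),("top",120,110))]
cv2.imwrite("pics/a1.png",np.hstack(a))
E
```

```text
(no output)
```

View pics/a1.png

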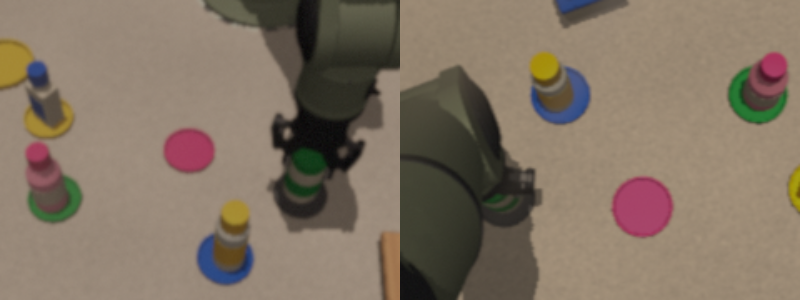

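Emit:
move_arm --gripper '[0, 0, 0, 0, 1, 1, 1, 1]' --pt "0 0 1" --pt "0 0 0.6" --pt "0 0 0.3" --pt "0 0 0" --pt "0 0 0" --pt "0 0 0" --pt "0 0 0" --pt "0 0 0" --twist '[0, 0, 0, 0, 0, 0, 0, 0]'

```text
clock: 6.2
position: [0.4654, 0.2242, 0.0522]
tool_rot: [-3.142, 0.0, -3.141]
force: [0.2, -0.7, 0.3]
grip_width: 0.0856
finger_force: 0.0
```

Emit:
move_arm --gripper '[1, 1, 1, 1, 1, 1, 1, 1]' --pt "0 0 0" --pt "0 0 0" --pt "0 0 -2" --pt "0 0 -4" --pt "0 0 -4" --pt "0 0 -4" --pt "0 0 -4" --pt "0 0 0" --twist '[0, 0, 0, 0, 0, 0, 0, 0]'

```text
clock: 7.0
position: [0.4672, 0.225, 0.237]
tool_rot: [3.138, 0.006, 3.141]
force: [-0.2, -0.3, -1.3]
grip_width: 0.0854
finger_force: 0.0
```

Emit:
move_arm --gripper '[1, 1, 1, 1, 1, 1, 1, 1]' --pt "-1.7 -4 0" --pt "-1.7 -4 0" --pt "-1.7 -4 0" --pt "-1.7 -4 0" --pt "-1.7 -4 0" --pt "-1.7 -4 0" --pt "-1.7 -4 0" --pt "-1.7 -4 0" --twist '[0, 0, 0, 0, 0, 0, 0, 0]'

```text
clock: 7.8
position: [0.6018, -0.0975, 0.2318]
tool_rot: [3.141, -0.001, -3.141]
force: [1.4, 0.9, 1.2]
grip_width: 0.0854
finger_force: 0.0
```

```bash
python3 - <<'E'
from m import *
s=monitor.observe();print(s["position"],s["clock"])
for col,c in(("pink",(265,234)),):
    w=np.zeros((420,560),np.uint8); cv2.circle(w,c,22,255,-1); p=hullpts(mask(F["top"],col,110)&w)
    print(circ(F["top"],p,.01,.045))
caps(dict(green=((180,220),(360,212))))
E
```

```text
[ 0.60201494 -0.1020219   0.23166096] 7.9Traceback (most recent call last):
  File "<stdin>", line 4, in <module>
  File "m.py", line 5, in hullpts
    def hullpts(m): return cv2.convexHull(cv2.findNonZero(m))[:,0]
                           ~~~~~~~~~~~~~~^^^^^^^^^^^^^^^^^^^^
cv2.error: OpenCV(4.12.0) /io/opencv/modules/imgproc/src/convhull.cpp:143: error: (-215:Assertion failed) total >= 0 && (depth == CV_32F || depth == CV_32S) in function 'convexHull'
```

Emit:
move_arm --gripper '[1, 1, 1, 1, 1, 1, 1, 1]' --pt "-1.5 -2.8 0" --pt "-1.5 -2.7 0" --pt "0 0 3.5" --pt "0 0 4" --pt "0 0 3" --pt "0 0 2" --pt "0 0 0" --pt "0 0 0" --twist '[0, 0, 0, 0, 0, 0, 0, 0]'

```text
clock: 8.7
position: [0.6315, -0.1507, 0.1075]
tool_rot: [-3.142, -0.0, -3.141]
force: [-0.4, -0.7, 0.6]
grip_width: 0.0854
finger_force: 0.0
```

Emit:
move_arm --gripper '[0, 0, 0, 0, 0, 0, 0, 0]' --pt "0 0 0" --pt "0 0 0" --pt "0 0 0" --pt "0 0 0" --pt "0 0 0" --pt "0 0 0" --pt "0 0 0" --pt "0 0 0" --twist '[0, 0, 0, 0, 0, 0, 0, 0]'

```text
clock: 9.5
position: [0.632, -0.151, 0.1082]
tool_rot: [-3.141, 0.001, -3.141]
force: [0.1, -0.4, 6.7]
grip_width: 0.0351
finger_force: 59.5
```

Emit:
move_arm --gripper '[0, 0, 0, 0]' --pt "0 0 -1" --pt "0 0 -2" --pt "0 0 -2" --pt "0 0 0" --twist '[0, 0, 0, 0]'

```text
clock: 9.9
position: [0.6327, -0.1511, 0.1602]
tool_rot: [-3.141, 0.004, -3.141]
force: [-0.5, -0.4, -3.9]
grip_width: 0.0347
finger_force: 60.2
```

```bash
python3 - <<'E'
from m import *
s=monitor.observe();print(s["position"],s["grip_width"])
w=np.zeros((420,560),np.uint8); cv2.circle(w,(265,234),22,255,-1); p=hullpts(mask(F["top"],"pink",110)&w)
print(circ(F["top"],p,.01,.045))
a=[cv2.resize(F[n]["img"][y:y+180,x:x+240,::-1],(400,300)) for n,x,y in(("scene",160,110),("top",160,110))]
cv2.imwrite("pics/a2.png",np.hstack(a))
caps(dict(green=((180,220),(360,212))))
E
```

```text
[ 0.63141404 -0.15062626  0.15732316] 0.034937621074098826Traceback (most recent call last):
  File "<stdin>", line 3, in <module>
  File "m.py", line 5, in hullpts
    def hullpts(m): return cv2.convexHull(cv2.findNonZero(m))[:,0]
                           ~~~~~~~~~~~~~~^^^^^^^^^^^^^^^^^^^^
cv2.error: OpenCV(4.12.0) /io/opencv/modules/imgproc/src/convhull.cpp:143: error: (-215:Assertion failed) total >= 0 && (depth == CV_32F || depth == CV_32S) in function 'convexHull'
```

Emit:
move_arm --gripper '[0, 0, 0, 0, 0, 0, 0, 0]' --pt "1.6 1.5 0" --pt "3 3 0" --pt "3 3 0" --pt "3 3 0" --pt "3 3 0" --pt "2.5 2.5 0" --pt "1.5 1.5 0" --pt "0 0 0" --twist '[0, 0, 0, 0, 0, 0, 0, 0]'

```text
clock: 10.8
position: [0.4531, 0.0262, 0.1566]
tool_rot: [3.141, -0.002, -3.138]
force: [0.2, 0.0, -4.1]
grip_width: 0.0347
finger_force: 60.7
```

Emit:
move_arm --gripper '[0, 0, 0, 0, 0]' --pt "0 0 0" --pt "0 0 1" --pt "0 0 1.5" --pt "0 0 1" --pt "0 0 0" --twist '[0, 0, 0, 0, 0]'

```text
clock: 11.3
position: [0.4548, 0.0235, 0.1207]
tool_rot: [-3.141, -0.003, 3.141]
force: [1.1, 0.2, -4.1]
grip_width: 0.0344
finger_force: 60.6
```

```bash
python3 - <<'E'
from workcell import viewer
import cv2,numpy as np
a=[cv2.resize(viewer.grab_frame(n)["img"][y:y+180,x:x+240,::-1],(400,300)) for n,x,y in(("scene",180,110),("top",160,110))]
cv2.imwrite("pics/a3.png",np.hstack(a))
E
```

```text
(no output)
```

View pics/a3.png

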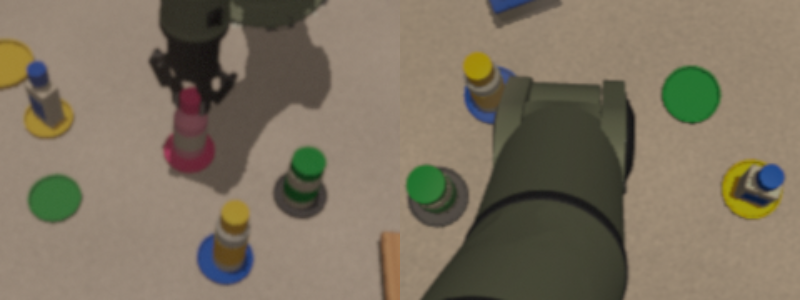

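Emit:
move_arm --gripper '[0, 0, 0, 1, 1, 1, 1, 1]' --pt "0 0 0.7" --pt "0 0 0.5" --pt "0 0 0.2" --pt "0 0 0" --pt "0 0 0" --pt "0 0 0" --pt "0 0 0" --pt "0 0 0" --twist '[0, 0, 0, 0, 0, 0, 0, 0]'

```text
clock: 12.2
position: [0.4555, 0.0242, 0.1084]
tool_rot: [3.142, 0.0, -3.141]
force: [0.3, -1.0, -0.9]
grip_width: 0.0855
finger_force: 0.0
```

Emit:
move_arm --gripper '[1, 1, 1, 1, 1, 1, 1, 1]' --pt "0 0 0" --pt "0 0 0" --pt "0 0 -1.5" --pt "0 0 -3" --pt "0 0 -4" --pt "0 0 -4" --pt "0 0 0" --pt "0 0 0" --twist '[0, 0, 0, 0, 0, 0, 0, 0]'

```text
clock: 13.0
position: [0.4557, 0.0244, 0.2338]
tool_rot: [3.141, 0.002, -3.141]
force: [-0.0, 0.4, -0.4]
grip_width: 0.0852
finger_force: 0.0
```

```bash
python3 - <<'E'
from m import *
s=monitor.observe();print(s["position"],s["grip_width"])
w=np.zeros((420,560),np.uint8); cv2.circle(w,(335,167),25,255,-1); p=hullpts(mask(F["top"],"green",110)&w)
print(circ(F["top"],p,.01,.045))
caps(dict(green=((176,220),(363,208)),pink=((265,220),(294,170)),yellow=((206,149),(321,238)),blue=((382,216),(202,152))))
E
```

```text
[0.45498368 0.02421175 0.23255017] 0.0850765637683231
(array([ 0.6285, -0.1461]), np.float64(0.0018))
green [0.4678 0.224 ] [0.4676 0.2246] [0.4677 0.2243 0.097 ] 0.0006Traceback (most recent call last):
  File "<stdin>", line 5, in <module>
  File "m.py", line 15, in caps
    m=mask(f,n,110)&w; nn,l,s,c=cv2.connectedComponentsWithStats(m); m=(l==1+np.argmax(s[1:,4])).astype(np.uint8)
                                                                             ~~~~~~~~~^^^^^^^^^
    return _wrapfunc(a, 'argmax', axis=axis, out=out, **kwds)
    return bound(*args, **kwds)
ValueError: attempt to get argmax of an empty sequence
```

Emit:
move_arm --gripper '[1, 1, 1, 1, 1, 1, 1, 1]' --pt "-0.2 4 0" --pt "-0.5 4 0" --pt "-0.5 4 0" --pt "0 4 0" --pt "0 4 0" --pt "0 0 3" --pt "0 0 4" --pt "0 0 4" --twist '[0, 0, 0, 0, 0, 0, 0, 0]'

```text
clock: 13.9
position: [0.4667, 0.2241, 0.1209]
tool_rot: [-3.141, -0.001, -3.141]
force: [0.1, 0.5, -0.4]
grip_width: 0.0853
finger_force: 0.0
```

Emit:
move_arm --gripper '[1, 1, 1, 1, 0, 0, 0, 0]' --pt "0 0 3" --pt "0 0 2.5" --pt "0 0 1.7" --pt "0 0 0" --pt "0 0 0" --pt "0 0 0" --pt "0 0 0" --pt "0 0 0" --twist '[0, 0, 0, 0, 0, 0, 0, 0]'

```text
clock: 14.7
position: [0.4678, 0.2243, 0.0523]
tool_rot: [3.141, 0.001, -3.141]
force: [-1.3, -1.6, 8.2]
grip_width: 0.0551
finger_force: 61.3
```

Emit:
move_arm --gripper '[0, 0, 0, 0, 0, 0, 0, 0]' --pt "0 0 0" --pt "0 0 0" --pt "0 0 0" --pt "0 0 -1" --pt "0 0 -2" --pt "0 0 -2" --pt "0 0 -1" --pt "0 0 0" --twist '[0, 0, 0, 0, 0, 0, 0, 0]'

```text
clock: 15.5
position: [0.468, 0.2247, 0.1128]
tool_rot: [3.14, 0.002, -3.141]
force: [-0.4, -0.1, -3.9]
grip_width: 0.0548
finger_force: 62.5
```

Emit:
move_arm --gripper '[0, 0, 0, 0, 0, 0, 0, 0]' --pt "-1 -2 0" --pt "-1.7 -4 0" --pt "-1.7 -4 0" --pt "-1.7 -4 0" --pt "-1.7 -4 0" --pt "-1.7 -4 0" --pt "-1.7 -4 0" --pt "-1.7 -4 0" --twist '[0, 0, 0, 0, 0, 0, 0, 0]'

```text
clock: 16.3
position: [0.5965, -0.0774, 0.1104]
tool_rot: [3.141, -0.001, -3.141]
force: [1.0, 0.2, -2.8]
grip_width: 0.0544
finger_force: 62.7
```

Emit:
move_arm --gripper '[0, 0, 0, 0, 0, 0, 0, 0]' --pt "-1.7 -4 0" --pt "-1.7 -3 0" --pt "0 0 0" --pt "0 0 0" --pt "0 0 1.5" --pt "0 0 2" --pt "0 0 1" --pt "0 0 0" --twist '[0, 0, 0, 0, 0, 0, 0, 0]'

```text
clock: 17.1
position: [0.6293, -0.1447, 0.0642]
tool_rot: [3.141, -0.003, -3.14]
force: [-0.5, 0.1, -2.2]
grip_width: 0.0548
finger_force: 62.9
```

```bash
python3 - <<'E'
from workcell import viewer
import cv2,numpy as np
a=[cv2.resize(viewer.grab_frame(n)["img"][y:y+180,x:x+240,::-1],(400,300)) for n,x,y in(("scene",160,110),("top",200,110))]
cv2.imwrite("pics/a4.png",np.hstack(a))
E
```

```text
(no output)
```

View pics/a4.png

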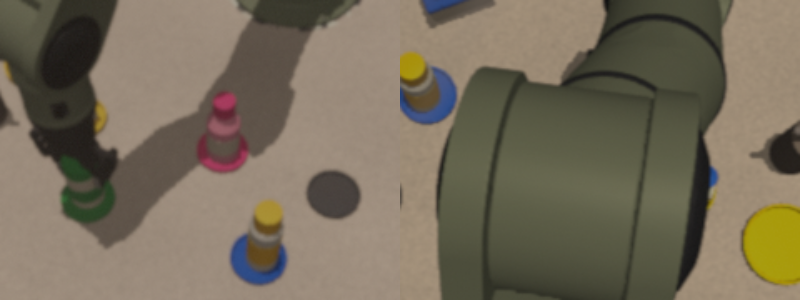

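Emit:
move_arm --gripper '[0, 0, 0, 1, 1, 1, 1, 1]' --pt "0 0 0.7" --pt "0 0 0.5" --pt "0 0 0.2" --pt "0 0 0" --pt "0 0 0" --pt "0 0 0" --pt "0 0 0" --pt "0 0 0" --twist '[0, 0, 0, 0, 0, 0, 0, 0]'

```text
clock: 18.0
position: [0.6305, -0.1458, 0.0524]
tool_rot: [-3.142, 0.0, -3.141]
force: [0.5, 0.3, 0.7]
grip_width: 0.0853
finger_force: 0.0
```

Emit:
move_arm --gripper '[1, 1, 1, 1, 1, 1, 1, 1]' --pt "0 0 0" --pt "0 0 0" --pt "0 0 -2" --pt "0 0 -4" --pt "0 0 -4" --pt "0 0 -4" --pt "0 0 -4" --pt "0 0 0" --twist '[0, 0, 0, 0, 0, 0, 0, 0]'

```text
clock: 18.8
position: [0.6326, -0.1464, 0.2379]
tool_rot: [-3.14, 0.008, 3.141]
force: [0.0, 1.0, -0.7]
grip_width: 0.0855
finger_force: 0.0
```

Emit:
move_arm --gripper '[1, 1, 1, 1, 1, 1, 1, 1]' --pt "0.1 3.5 0" --pt "0.1 4 0" --pt "0.1 4 0" --pt "0.1 4 0" --pt "0.1 4 0" --pt "0.1 4 0" --pt "0.1 4 0" --pt "0 2.7 0" --twist '[0, 0, 0, 0, 0, 0, 0, 0]'

```text
clock: 19.6
position: [0.6228, 0.1595, 0.2318]
tool_rot: [3.141, -0.001, -3.139]
force: [-0.6, 0.1, 0.3]
grip_width: 0.0853
finger_force: 0.0
```

Emit:
move_arm --gripper '[1, 1, 1, 1, 1, 1]' --pt "0 0 0" --pt "0 0 3" --pt "0 0 4" --pt "0 0 3" --pt "0 0 1.8" --pt "0 0 0" --twist '[0, 0, 0, 0, 0, 0]'

```text
clock: 20.2
position: [0.6221, 0.1551, 0.1116]
tool_rot: [-3.14, -0.004, 3.141]
force: [-0.5, -0.4, -0.2]
grip_width: 0.0854
finger_force: 0.0
```

Emit:
move_arm --gripper '[0, 0, 0, 0, 0, 0, 0, 0]' --pt "0 0 0" --pt "0 0 0" --pt "0 0 0" --pt "0 0 0" --pt "0 0 0" --pt "0 0 0" --pt "0 0 0" --pt "0 0 0" --twist '[0, 0, 0, 0, 0, 0, 0, 0]'

```text
clock: 21.0
position: [0.6242, 0.156, 0.1157]
tool_rot: [3.141, 0.002, 3.142]
force: [-1.5, -2.6, 8.4]
grip_width: 0.0389
finger_force: 60.6
```

Emit:
move_arm --gripper '[0, 0, 0, 0, 0]' --pt "0 0 -1" --pt "0 0 -2" --pt "0 0 -2" --pt "0 0 -1" --pt "0 0 0" --twist '[0, 0, 0, 0, 0]'

```text
clock: 21.5
position: [0.6241, 0.1565, 0.176]
tool_rot: [3.141, 0.002, -3.141]
force: [-0.7, 0.4, -3.1]
grip_width: 0.0392
finger_force: 60.7
```

Emit:
move_arm --gripper '[0, 0, 0, 0, 0, 0, 0, 0]' --pt "2 1 0" --pt "3 1.3 0" --pt "3 1.3 0" --pt "3 1.3 0" --pt "3 1.2 0" --pt "1.8 0.7 0" --pt "0 0 0" --pt "0 0 0" --twist '[0, 0, 0, 0, 0, 0, 0, 0]'

```text
clock: 22.3
position: [0.4654, 0.2242, 0.174]
tool_rot: [-3.141, -0.0, -3.141]
force: [0.9, -0.7, -2.7]
grip_width: 0.0389
finger_force: 60.8
```

Emit:
move_arm --gripper '[0, 0, 0, 0, 0, 0]' --pt "0 0 1.5" --pt "0 0 2" --pt "0 0 1.5" --pt "0 0 0.6" --pt "0 0 0.3" --pt "0 0 0" --twist '[0, 0, 0, 0, 0, 0]'

```text
clock: 22.9
position: [0.4663, 0.2237, 0.1158]
tool_rot: [-3.142, 0.001, 3.141]
force: [-0.3, -0.8, -1.8]
grip_width: 0.0387
finger_force: 61.1
```

Emit:
move_arm --gripper '[1, 1, 1, 1, 1, 1, 1, 1]' --pt "0 0 0" --pt "0 0 0" --pt "0 0 0" --pt "0 0 0" --pt "0 0 -2" --pt "0 0 -4" --pt "0 0 -4" --pt "0 0 -2" --twist '[0, 0, 0, 0, 0, 0, 0, 0]'

```text
clock: 23.7
position: [0.4662, 0.2245, 0.2384]
tool_rot: [3.14, 0.003, 3.142]
force: [1.2, -0.6, -0.3]
grip_width: 0.0853
finger_force: 0.0
```

```bash
python3 - <<'E'
from m import *
s=monitor.observe();print(s["position"],s["grip_width"])
w=np.zeros((420,560),np.uint8); cv2.circle(w,(216,167),25,255,-1); p=hullpts(mask(F["top"],"blue",90)&w)
print(circ(F["top"],p,.01,.045))
a=[cv2.resize(F[n]["img"][y:y+180,x:x+240,::-1],(400,300)) for n,x,y in(("scene",160,110),("top",160,110))]
cv2.imwrite("pics/a5.png",np.hstack(a))
caps(dict(blue=((382,216),(202,152)),green=((341,158),(208,215))))
E
```

```text
[0.46653634 0.22482019 0.23809667] 0.08508030849348065
(array([0.6209, 0.1511]), np.float64(0.0018))
blue [ 0.4842 -0.2373] [ 0.479  -0.2422] [ 0.4835 -0.237   0.1258] 0.0024
green [ 0.6249 -0.1498] [ 0.6296 -0.1478] [ 0.6267 -0.1505  0.0911] 0.0001
```

View pics/a5.png

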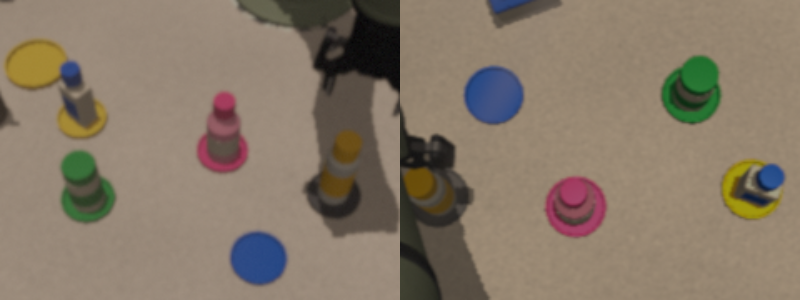

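Emit:
move_arm --gripper '[1, 1, 1, 1, 1, 1, 1, 1]' --pt "-0.2 -4 0" --pt "-0.2 -4 0" --pt "-0.2 -4 0" --pt "-0.2 -4 0" --pt "-0.2 -4 0" --pt "-0.2 -4 0" --pt "-0.2 -4 0" --pt "-0.2 -4 0" --twist '[0, 0, 0, 0, 0, 0, 0, 0]'

```text
clock: 24.6
position: [0.481, -0.0974, 0.2347]
tool_rot: [-3.142, -0.001, -3.141]
force: [0.0, -0.1, 0.7]
grip_width: 0.0854
finger_force: 0.0
```

Emit:
move_arm --gripper '[1, 1, 1, 1, 1, 1, 1, 1]' --pt "-0.3 -4 0" --pt "0 -4 0" --pt "0 -4 0" --pt "0 -2.2 0" --pt "0 0 0" --pt "0 0 2" --pt "0 0 3" --pt "0 0 0" --twist '[0, 0, 0, 0, 0, 0, 0, 0]'

```text
clock: 25.4
position: [0.4829, -0.2363, 0.1821]
tool_rot: [3.14, -0.005, -3.141]
force: [0.6, -0.9, -0.2]
grip_width: 0.0856
finger_force: 0.0
```

Emit:
move_arm --gripper '[1, 1, 1, 1, 1]' --pt "0 0 3" --pt "0 0 3" --pt "0 0 2" --pt "0 0 0.9" --pt "0 0 0" --twist '[0, 0, 0, 0, 0]'

```text
clock: 25.9
position: [0.4844, -0.2375, 0.0962]
tool_rot: [3.141, -0.001, -3.141]
force: [0.3, -0.8, 0.2]
grip_width: 0.0855
finger_force: 0.0
```

Emit:
move_arm --gripper '[0, 0, 0, 0, 0, 0, 0, 0]' --pt "0 0 0" --pt "0 0 0" --pt "0 0 0" --pt "0 0 0" --pt "0 0 0" --pt "0 0 0" --pt "0 0 0" --pt "0 0 0" --twist '[0, 0, 0, 0, 0, 0, 0, 0]'

```text
clock: 26.7
position: [0.4851, -0.2378, 0.0971]
tool_rot: [-3.142, 0.001, -3.141]
force: [-0.1, 2.4, 10.2]
grip_width: 0.0327
finger_force: 58.6
```

Emit:
move_arm --gripper '[0, 0, 0, 0, 0, 0]' --pt "0 0 -1" --pt "0 0 -3" --pt "0 0 -4" --pt "0 0 -4" --pt "0 0 -4" --pt "0 0 0" --twist '[0, 0, 0, 0, 0, 0]'

```text
clock: 27.3
position: [0.486, -0.2389, 0.2615]
tool_rot: [-3.139, 0.007, 3.141]
force: [0.8, -0.9, -4.0]
grip_width: 0.0322
finger_force: 60.6
```

Emit:
move_arm --gripper '[0, 0, 0, 0, 0, 0, 0, 0]' --pt "-0.7 2 0" --pt "-1.4 4 0" --pt "-1.4 4 0" --pt "-1.4 4 0" --pt "-1.4 4 0" --pt "-1.4 4 0" --pt "-1.4 4 0" --pt "-1.4 4 0" --twist '[0, 0, 0, 0, 0, 0, 0, 0]'

```text
clock: 28.1
position: [0.5893, 0.0638, 0.256]
tool_rot: [-3.141, -0.001, -3.141]
force: [1.3, -0.6, -2.6]
grip_width: 0.0325
finger_force: 60.4
```

Emit:
move_arm --gripper '[0, 0, 0, 0, 0, 0, 0, 0]' --pt "-1.4 4 0" --pt "-1.2 3 0" --pt "-0.6 2 0" --pt "0 0 0" --pt "0 0 0" --pt "0 0 2" --pt "0 0 4" --pt "0 0 3" --twist '[0, 0, 0, 0, 0, 0, 0, 0]'

```text
clock: 28.9
position: [0.6208, 0.1504, 0.1649]
tool_rot: [-3.141, -0.001, 3.14]
force: [0.5, 0.3, -5.0]
grip_width: 0.0325
finger_force: 60.6
```

Emit:
move_arm --gripper '[0, 0, 0, 0]' --pt "0 0 3" --pt "0 0 2" --pt "0 0 0.5" --pt "0 0 0" --twist '[0, 0, 0, 0]'

```text
clock: 29.3
position: [0.6213, 0.151, 0.1113]
tool_rot: [-3.141, -0.001, 3.141]
force: [0.5, -0.3, -2.9]
grip_width: 0.033
finger_force: 60.5
```

```bash
python3 - <<'E'
from m import *
s=monitor.observe();print(s["position"],s["grip_width"])
w=np.zeros((420,560),np.uint8); cv2.circle(w,(371,223),25,255,-1); p=hullpts(mask(F["top"],"yellow",110)&w)
print(circ(F["top"],p,.01,.045))
a=[cv2.resize(F[n]["img"][y:y+180,x:x+240,::-1],(400,300)) for n,x,y in(("scene",200,130),("top",160,110))]
cv2.imwrite("pics/a6.png",np.hstack(a))
E
```

```text
[0.62206416 0.15174038 0.11260705] 0.03257007501697477
(array([ 0.4866, -0.2348]), np.float64(0.0003))
```

View pics/a6.png

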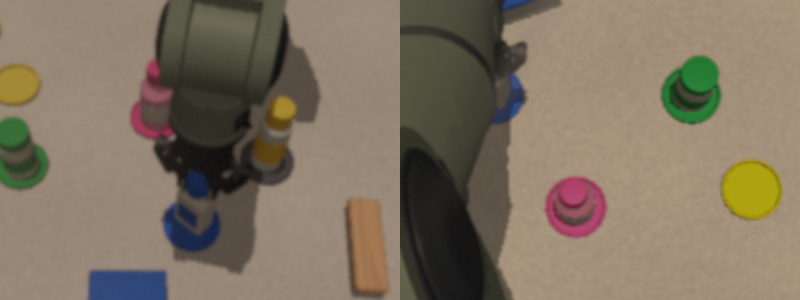

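Emit:
move_arm --gripper '[0, 0, 0, 1, 1, 1, 1, 1]' --pt "0 0 0.7" --pt "0 0 0.5" --pt "0 0 0.2" --pt "0 0 0" --pt "0 0 0" --pt "0 0 0" --pt "0 0 0" --pt "0 0 0" --twist '[0, 0, 0, 0, 0, 0, 0, 0]'

```text
clock: 30.2
position: [0.6215, 0.1522, 0.0974]
tool_rot: [3.142, 0.0, -3.141]
force: [-0.9, -0.1, -0.4]
grip_width: 0.0854
finger_force: 0.0
```

Emit:
move_arm --gripper '[1, 1, 1, 1, 1, 1, 1, 1]' --pt "0 0 0" --pt "0 0 0" --pt "0 0 -2" --pt "0 0 -4" --pt "0 0 -4" --pt "0 0 -4" --pt "0 0 0" --pt "0 0 0" --twist '[0, 0, 0, 0, 0, 0, 0, 0]'

```text
clock: 31.0
position: [0.6216, 0.1524, 0.238]
tool_rot: [3.141, 0.001, -3.141]
force: [-0.8, 0.8, -0.7]
grip_width: 0.0858
finger_force: 0.0
```

Emit:
move_arm --gripper '[1, 1, 1, 1, 1, 1, 1, 1]' --pt "2.5 1.2 0" --pt "4 2 0" --pt "4 2 0" --pt "3 1.5 0" --pt "2 0.5 0" --pt "0 0 0" --pt "0 0 2" --pt "0 0 3" --twist '[0, 0, 0, 0, 0, 0, 0, 0]'

```text
clock: 31.8
position: [0.4672, 0.2243, 0.187]
tool_rot: [3.141, 0.002, -3.141]
force: [-0.1, 0.6, -0.6]
grip_width: 0.085
finger_force: 0.0
```

Emit:
move_arm --gripper '[1, 1, 1, 1]' --pt "0 0 3" --pt "0 0 3" --pt "0 0 1.4" --pt "0 0 0" --twist '[0, 0, 0, 0]'

```text
clock: 32.2
position: [0.4655, 0.223, 0.1108]
tool_rot: [-3.139, -0.004, 3.141]
force: [0.2, -0.1, -0.4]
grip_width: 0.0852
finger_force: 0.0
```

Emit:
move_arm --gripper '[0, 0, 0, 0, 0, 0, 0, 0]' --pt "0 0 0" --pt "0 0 0" --pt "0 0 0" --pt "0 0 0" --pt "0 0 0" --pt "0 0 0" --pt "0 0 0" --pt "0 0 0" --twist '[0, 0, 0, 0, 0, 0, 0, 0]'

```text
clock: 33.0
position: [0.4671, 0.224, 0.1144]
tool_rot: [3.141, 0.001, 3.141]
force: [-1.6, -4.2, 10.9]
grip_width: 0.039
finger_force: 55.9
```

Emit:
move_arm --gripper '[0, 0, 0, 0, 0, 0]' --pt "0 0 -1" --pt "0 0 -3" --pt "0 0 -4" --pt "0 0 -4" --pt "0 0 -4" --pt "0 0 0" --twist '[0, 0, 0, 0, 0, 0]'

```text
clock: 33.6
position: [0.4681, 0.225, 0.2787]
tool_rot: [3.137, 0.007, 3.142]
force: [0.6, 0.4, -2.3]
grip_width: 0.0393
finger_force: 56.0
```

Emit:
move_arm --gripper '[0, 0, 0, 0, 0, 0, 0, 0]' --pt "-1.5 -3 0" --pt "-1.5 -4 0" --pt "-1.5 -4 0" --pt "-1.5 -4 0" --pt "-1.5 -4 0" --pt "0 -4 0" --pt "0 -4 0" --pt "1 -4 0" --twist '[0, 0, 0, 0, 0, 0, 0, 0]'

```text
clock: 34.4
position: [0.5315, -0.0873, 0.2731]
tool_rot: [-3.141, 0.0, -3.141]
force: [1.0, 0.3, -2.8]
grip_width: 0.0392
finger_force: 56.0
```

Emit:
move_arm --gripper '[0, 0, 0, 0, 0, 0, 0, 0]' --pt "1.5 -4 0" --pt "1.5 -4 0" --pt "1 -4 0" --pt "0.4 -2.8 0" --pt "0 0 0" --pt "0 0 0" --pt "0 0 3" --pt "0 0 4" --twist '[0, 0, 0, 0, 0, 0, 0, 0]'

```text
clock: 35.2
position: [0.4888, -0.2327, 0.2037]
tool_rot: [-3.141, 0.004, -3.139]
force: [1.1, 0.0, -2.2]
grip_width: 0.0386
finger_force: 56.2
```

Emit:
move_arm --gripper '[0, 0, 0, 0, 0]' --pt "0 0 3" --pt "0 0 3" --pt "0 0 1.5" --pt "0 0 0" --pt "0 0 0" --twist '[0, 0, 0, 0, 0]'

```text
clock: 35.7
position: [0.4879, -0.2331, 0.1287]
tool_rot: [3.141, 0.0, -3.14]
force: [-1.1, -0.1, -2.3]
grip_width: 0.0392
finger_force: 56.2
```

```bash
python3 - <<'E'
from workcell import viewer
import cv2,numpy as np
a=[cv2.resize(viewer.grab_frame(n)["img"][y:y+180,x:x+240,::-1],(400,300)) for n,x,y in(("scene",120,110),("top",160,110))]
cv2.imwrite("pics/a7.png",np.hstack(a))
E
```

```text
(no output)
```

View pics/a7.png

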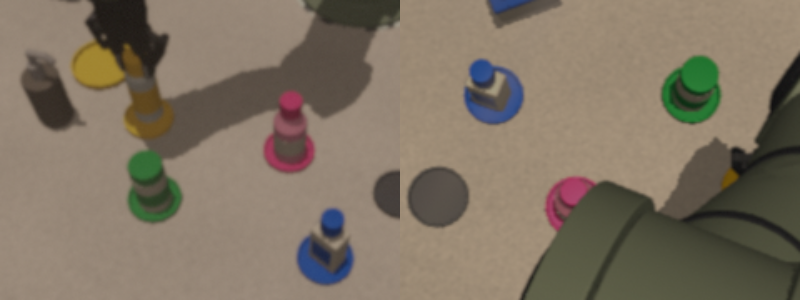

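Emit:
move_arm --gripper '[0, 0, 0, 1, 1, 1, 1, 1]' --pt "0 0 0.7" --pt "0 0 0.5" --pt "0 0 0.2" --pt "0 0 0" --pt "0 0 0" --pt "0 0 0" --pt "0 0 0" --pt "0 0 0" --twist '[0, 0, 0, 0, 0, 0, 0, 0]'

```text
clock: 36.6
position: [0.4876, -0.2338, 0.1143]
tool_rot: [-3.142, 0.0, -3.141]
force: [0.2, -0.9, -0.4]
grip_width: 0.0851
finger_force: 0.0
```

Emit:
move_arm --gripper '[1, 1, 1, 1, 1, 1, 1, 1]' --pt "0 0 0" --pt "0 0 0" --pt "0 0 -2" --pt "0 0 -4" --pt "0 0 -4" --pt "0 0 -4" --pt "0 0 0" --pt "0 0 0" --twist '[0, 0, 0, 0, 0, 0, 0, 0]'

```text
clock: 37.4
position: [0.4878, -0.2337, 0.255]
tool_rot: [-3.141, 0.002, -3.141]
force: [-0.7, -0.1, -0.1]
grip_width: 0.0853
finger_force: 0.0
```

Emit:
move_arm --gripper '[1, 1, 1, 1, 1, 1, 1, 1]' --pt "0 3 0" --pt "0 4 0" --pt "0 4 0" --pt "0 4 0" --pt "0 4 0" --pt "0 3 0" --pt "0 0 0" --pt "0 0 0" --twist '[0, 0, 0, 0, 0, 0, 0, 0]'

```text
clock: 38.2
position: [0.4871, -0.0136, 0.2535]
tool_rot: [-3.141, -0.002, -3.14]
force: [0.1, 0.8, 1.0]
grip_width: 0.0851
finger_force: 0.0
```

```bash
python3 - <<'E'
from workcell import viewer
import cv2,numpy as np
a=[cv2.resize(viewer.grab_frame(n)["img"][y:y+180,x:x+240,::-1],(400,300)) for n,x,y in(("scene",130,110),("top",200,110))]
cv2.imwrite("pics/a8.png",np.hstack(a))
E
```

```text
(no output)
```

View pics/a8.png

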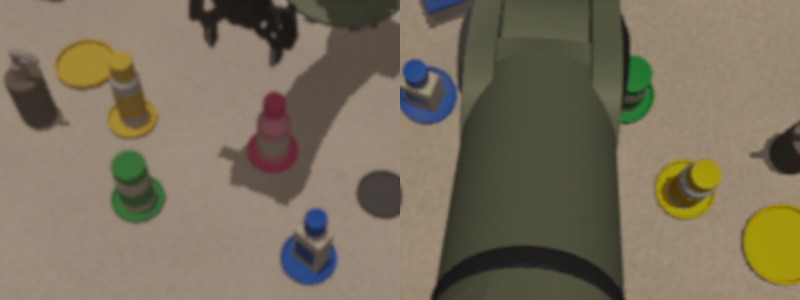

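The picture shows all four containers upright in their own trays: yellow at crop (130,118), green (138,198), pink (272,150) and blue (308,257). The grey tray at (385,193) is empty, the soap pump has not been moved, and the gripper is clear of everything.

```bash
python3 -c "
from workcell import bot
print(bot.job_done())"
```

```text
the job is handed in; nothing more can be done
None
```

The job is handed in at about 38 s: all four containers stand upright in the trays of their own cap colour, the grey tray is empty, the soap pump was not moved, and the gripper is holding nothing.

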